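# Close the service cover stud of a label dispenser

### The job

The service cover of the label dispenser on the packing bench still has one of its two slotted studs undone. Take the key from its stand, put its blade in the slot of the open stud, press the stud in gently, turn it clockwise until it reaches its catch, let it spring up into the catch, and stand the key back in its stand. Never lean or twist hard on the stud, do not touch it with the fingers, and leave the other things on the bench where they are.

Things in the scene. Friction and masses are not known exactly. Their poses are not given: they have to be found in the camera images.
- stud: the open stud: round brass head 26 mm across with one straight slot across its top (5 mm wide, 8 mm deep, open-ended), in a steel collar on the label dispenser. Origin: centre of the top of the head, x along the slot, z up. As found, its top stands 1.5 mm above the collar's rim. Over 35 N of contact force from the key, pressing and twisting added up (about 0.2 N m of twist), damages it
- collar: fixed steel collar round the open stud: 42 mm outside, 31 mm inside, 24 mm high. Origin: centre of its underside, on the cover; x is the slot's direction while the stud is open, z up. The other collar on this cover, 140 mm away, is the same but its stud is already shut (head 3 mm below the rim, slot turned): leave that one alone
- rim (a point): centre of the collar's rim, 24 mm above the collar's origin. PRESSING: the stud is a sprung bayonet; pushing it in takes about 4 N at first and 0.3 N more per mm. It cannot turn until pushed in 6 to 12 mm (hidden, differs each time); 2 mm deeper than that it meets a hard bed and force climbs steeply
- slot (a point): middle of the slot's floor, 8 mm below the stud's top. TURNING: held pushed in, the stud turns clockwise from above against a light spring (0.02 to 0.07 N m) to a hard stop 0.9 to 1.55 rad on (hidden, varies). Eased up at the stop it rises 4.5 mm into its catch, turns back up to 0.15 rad and stays. Let go anywhere before, it turns back and pops up
- unit: grey label dispenser, 240 x 260 x 90 mm, fixed; the cover on its top carries both collars in a row 45 mm to the -x side of its middle and a roll of tape (100 mm across, 48 mm high) stands loose on it about 60 mm to the +x side. Origin: centre of its underside; x away from the robot, z up
- key: the key, upright, 88 mm tall, 0.13 kg: steel blade 18 mm wide along the key's x, 3 mm thick along y, from z = 0 to 12 mm; round shank 14 mm; black flange 34 mm across from z = 46 to 50 mm; black flat handle 38 mm along x, 14 mm along y, from z = 50 to 88 mm. Origin: middle of the blade's end; z up the handle. In the slot it has about 0.1 rad of play either way
- stand: fixed aluminium block 70 x 70 x 50 mm with a round hole 23 mm wide and 49 mm deep in the middle of its top; the key stands in it on its flange, the key's origin 4 mm above the underside of the block. Any yaw of the key will do. Origin: centre of its underside, z up
- tape: loose roll of tape on the dispenser's cover, 100 mm across, 48 mm high; leave it. Origin: centre of its underside
- carton: small loose carton 80 x 110 x 60 mm on the bench; leave it. Origin: centre of its underside
- cup: loose white cup 70 mm across, 85 mm high; leave it. Origin: centre of its underside
- casting: loose aluminium casting, about 112 x 64 x 70 mm; leave it. Origin: under the centre of its round foot
- black_box: loose black box 120 x 170 x 90 mm; leave it. Origin: centre of its underside
Things that resemble listed ones, but are neither listed nor needed, are in the scene too. Leave any red look-alike of the stand alone.

How it is judged:
By the outcome, as a careful person would: the job done as asked, in the order asked, and still so for the second after the job is handed in, with the robot touching nothing.
It also fails if it takes over 70 s, if anything falls off the work surface, if the arm or the gripper's body presses on something with over 40 N, if the wrist force passes 120 N, or if a joint passes its speed limit or range.

### The arm

A 7-joint arm with a two-finger parallel gripper is mounted at the origin on the work surface. World frame = base frame: x ahead of the robot, y to its left, z up, the work surface at z = 0. Lengths are in m, angles in rad, forces in N, time in s.
With the tool pointing down it reaches from about 0.35 to 0.9 m from the base axis. Payload 8.1 kg.
Tool frame: the origin (TCP) lies midway between the tips of the shut fingers; the grasp point (between the pads) lies 19 mm behind it; z points along the fingers, y is the line along which they close (so a half turn about z gives the same grasp; the last joint's range is limited). The gripper opens to 85 mm and grips with 20 to 120 N. Pads are 22 mm wide; open, the fingers measure 114 mm over their backs; the gripper's body (76 mm by 85 mm) begins 54 mm behind the grasp point. The pads swing forward as they close: fully open they stand 13 mm farther back than shut.
Start: joints at [-1.434, 0.434, 0.025, 1.573, -0.012, 1.134, -0.075], TCP at [0.148, 0.607, 0.231] pointing down, gripper open.
Joint ranges: [-2.62, 2.62], [-0.44, 2.09], [-1.27, 1.32], [0.08, 2.57], [-1.32, 4.46], [0.12, 2], [-2.74, 2.74]. Speed limits (rad/s): [2.22, 2.22, 3.01, 3.01, 3.14, 3.14, 3.14].

### API

Orientations are given as a unit quaternion [w, x, y, z].
In Python, from bench import ctrl gives the robot as it stands.
- The arm moves only by the tool servo_tool, never from a script. Its argument "targets" is a list of rows, each a list of 3 entries, a list of its own where there are three numbers: the shift along the tool's x, y, z in m, then the turn, a rotation vector about the tool's x, y, z in rad, then the opening, from 0 (shut) to 1 (fully open). A call has 1 to 5 rows; each row shifts and turns the commanded pose from where the row before left it, along the tool's axes as they then stand; what a row does not reach is not made up. A row lasts 1/10 s, in which the tool goes at most 50 mm and 8.59 degrees, less where a joint would pass 70% of its speed; a pose out of reach is approached as far as the arm can. A call is refused whole if a number of a shift passes 0.05 or a number of a turn 0.15, either way. A call with a gripper value outside its range is refused whole. The fingers move at their own pace and stop on an object; "force" is the grip in N (left out, the last holds). Time passes only in rows, so rows that do not move let the fingers close. It gives the time, the measured TCP pose, the force, the opening and the grip force at its end, in the units of the state.
- ctrl.sense(): the state, without advancing time (a new reading comes with each control period).
- ctrl.capture(name): name is "side" or "top" or "wrist"; returns a dict with "color" (400x640x3 uint8, blue, green, red), "fx", "fy", "cx", "cy" (pixels), "R" (3x3) and "t" (3): a world point X has camera coordinates R X + t. Camera axes: x right, y down, z forward; pixel columns grow to the right and rows downward; lengths in m; the calibration is good to about 2 mm. The wrist camera is an equidistant fisheye: a pixel r from the principal point sees the ray r / f radians off the axis. A picture is of the moment at which its call begins. There is no depth.
- ctrl.close_job(): hands the job in; it is judged then, once.
Trained networks look in a picture, given as the dict that the camera call returned (one of the last four; its "shot" number tells which), for a name from the list of things; names that differ only in an ending like _2 or _b are one class to them, and where a whole thing is asked for, a point or a joint stands for the part that bears it (a point fixed in the world has none). Each returns a list of dicts, best first, with "p" (0 to 1); they miss things now and then, are a little off and sometimes report something else, mostly with a low value. They report only what shows in the picture. A call takes as long as a camera call. They do not tell look-alikes from the thing itself.
- ctrl.trace(picture, query): "region" (400x640 bool, what is visible of it) and "extent" ([centre column, centre row, width, height] in pixels, round what is visible of it).
The state is a dict: "t": time; "joints": joint angles; "qvel": joint speeds; "joint_torque": joint torques, N m; "tcp_pos": TCP position; "eef_rot": TCP orientation; "contact_force": force on the tool from outside, world axes, zero at the start; "wrist_torque": the same for the moment, N m; "gripper_width": finger opening in m; "finger_force": force on a finger pad.
Only numpy, scipy, OpenCV 4.12 (cv2) and the standard library are available. Lean on these libraries where they do the work, as an engineer would, in place of code of your own. Each camera call takes 0.05 s, during which the arm holds its last target. There are 200 camera calls.

## Working session

There is one attempt and no reset: what is moved stays moved. The work goes in short steps, Python scripts to look and compute and a tool call to move; the robot and the scene stay as the last step left them, time stands still between calls to the robot, and variables do not carry over. Pictures are saved under pics/ and viewed, at most 10 in all, crops included, and the job is handed in when it is done.

Besides the shell and the picture viewer there is one more tool, called after "Emit:" by a JSON object that holds its "fn" and its "kwargs", one argument or row to a line. servo_tool: Moves the arm, as the interface text tells. Its arguments: {"type":"object","properties":{"targets":{"type":"array","items":{"type":"array"}},"force":{"type":"number"}},"required":["targets"]}

```bash
mkdir -p pics; ls; cat > h.py <<'E'
import numpy as np, cv2
from bench import ctrl
from scipy.spatial.transform import Rotation as Ro
def ray(p,u,v):
    R=np.array(p["R"]);t=np.array(p["t"])
    d=np.array([(u-p["cx"])/p["fx"],(v-p["cy"])/p["fy"],1.])
    if p.get("fish"):
        a=d[:2];r=np.hypot(*a);d=np.array([*(a/max(r,1e-9)*np.sin(r)),np.cos(r)])
    return -R.T@t,R.T@d
def at(p,u,v,z):
    c,d=ray(p,u,v);return (c+d*(z-c[2])/d[2])
def proj(p,X):
    q=np.array(p["R"])@np.array(X)+np.array(p["t"])
    if p.get("fish"):
        r=np.hypot(q[0],q[1]);th=np.arctan2(r,q[2]);q=np.array([q[0]/r*th,q[1]/r*th,1])
    return np.array([p["fx"]*q[0]/q[2]+p["cx"],p["fy"]*q[1]/q[2]+p["cy"]])
def cap(n):
    p=ctrl.capture(n)
    if n=="wrist":p["fish"]=1
    return p
E
python3 - <<'E'
from h import *
s=ctrl.sense();print({k:np.round(v,3) for k,v in s.items()})
for n in("top","side"):
    p=cap(n);cv2.imwrite(f"pics/{n}0.png",p["color"]);print(n,p["fx"],np.round(-np.array(p["R"]).T@p["t"],3),np.round(p["R"],2).tolist())
    for q in("key","stand","stud","collar","unit"):
        for r in ctrl.trace(p,q)[:3]:
            e=r["extent"];print(q,round(r["p"],2),np.round(e,1),[np.round(at(p,e[0],e[1],z)[:2],3) for z in(.05,.088,.114)])
E
```

```text
pics
{'t': np.float64(0.0), 'joints': array([-1.434,  0.435,  0.025,  1.574, -0.012,  1.134, -0.075]), 'qvel': array([ 0.001, -0.001,  0.002,  0.   ,  0.001, -0.001, -0.001]), 'joint_torque': array([-1.0000e-03, -6.7047e+01,  1.0250e+00, -3.1620e+01,  1.6000e-02,
        1.2000e-02, -0.0000e+00]), 'tcp_pos': array([0.148, 0.607, 0.231]), 'eef_rot': array([-0.   ,  0.12 ,  0.993, -0.001]), 'contact_force': array([-0.325, -0.683,  0.366]), 'wrist_torque': array([-0.021,  0.028, -0.001]), 'finger_force': np.float64(0.0), 'gripper_width': np.float64(0.085)}
top 453.01457233294576 [ 0.257 -0.054  1.333] [[0.06, -1.0, 0.01], [-0.98, -0.06, -0.21], [0.21, 0.01, -0.98]]
key 0.62 [217.1 228.7   8.9  13.6] [array([0.429, 0.237]), array([0.424, 0.229]), array([0.421, 0.223])]
key 0.35 [153.8 157.7  33.2  19.4] [array([0.629, 0.446]), array([0.618, 0.431]), array([0.61 , 0.421])]
key 0.26 [224.9 138.2  44.5  33.8] [array([0.702, 0.243]), array([0.688, 0.234]), array([0.679, 0.228])]
stand 0.93 [223.2 228.9  35.2  31.8] [array([0.43, 0.22]), array([0.425, 0.212]), array([0.421, 0.206])]
stand 0.9
[... 490 characters left out ...]
0.01], [-0.38, -0.51, -0.77], [0.47, 0.62, -0.63]]
key 0.56 [252.8 178.1  10.7  18.4] [array([0.437, 0.246]), array([0.414, 0.196]), array([0.399, 0.162])]
stand 0.85 [223.2 203.9  32.5  32.2] [array([0.294, 0.178]), array([0.279, 0.131]), array([0.269, 0.099])]
stand 0.83 [297.8 182.8  27.8  22.6] [array([0.545, 0.131]), array([0.517, 0.087]), array([0.498, 0.057])]
stand 0.71 [255.4 186.9  24.2  25.5] [array([0.419, 0.196]), array([0.397, 0.149]), array([0.383, 0.116])]
collar 0.71 [395.4 234.9  17.   15.4] [array([ 0.628, -0.245]), array([ 0.595, -0.27 ]), array([ 0.573, -0.286])]
unit 0.87 [386.2 233.2 133.5 100.9] [array([ 0.612, -0.224]), array([ 0.58, -0.25]), array([ 0.559, -0.267])]
```

```bash
python3 - <<'E'
import cv2,numpy as np
a=cv2.imread("pics/top0.png")
A=cv2.resize(a[110:300,120:460],None,fx=2.3,fy=2.3,interpolation=3);cv2.imwrite("pics/topc.png",A)
b=cv2.imread("pics/side0.png")
B=cv2.resize(b[130:310,180:480],None,fx=2.6,fy=2.6,interpolation=3);cv2.imwrite("pics/sidec.png",B)
E
```

```text
(no output)
```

View pics/topc.png

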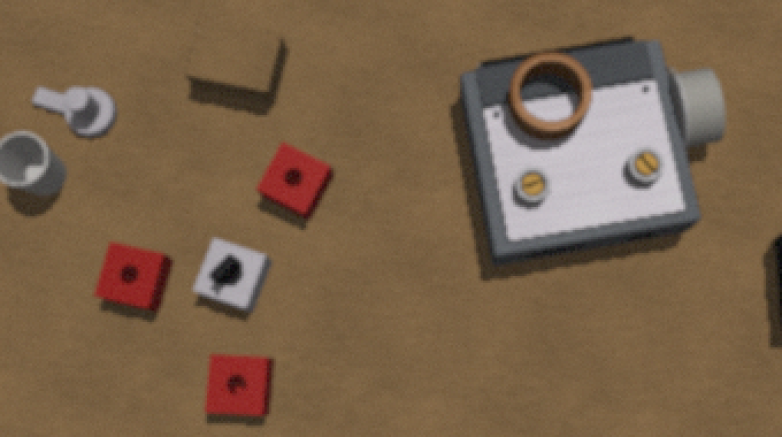

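View pics/sidec.png

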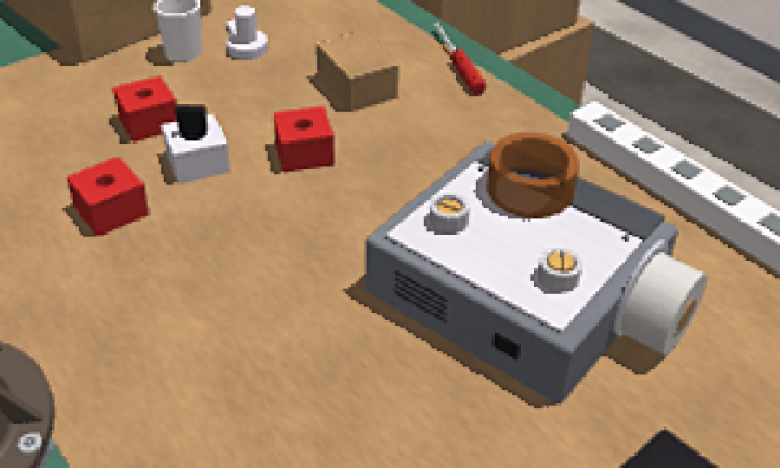

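The key stands in the one white stand, at top full-image (219,228). The three red blocks at about (177,229), (223,277) and (247,187) are look-alikes. The stud candidates are A at (351,191) and B at (401,182) in the top view. B seems to stand proud, and I'll confirm that from near. First I go to the key.

Emit:
{"fn": "servo_tool", "kwargs": {
  "targets": [
    [[-0.033,-0.029,0],[0,0,0],1],
    [[-0.033,-0.029,0],[0,0,0],1],
    [[-0.033,-0.029,0],[0,0,0],1],
    [[-0.033,-0.029,0],[0,0,0],1],
    [[-0.033,-0.029,0],[0,0,0],1]
  ]
}}

```text
t: 1.1
tcp_pos: [0.2751, 0.4256, 0.2315]
eef_rot: [0.0, 0.12, 0.993, 0.0]
contact_force: [1.2, 1.2, 0.4]
gripper_width: 0.0858
finger_force: 0.0
```

Emit:
{"fn": "servo_tool", "kwargs": {
  "targets": [
    [[-0.033,-0.029,0],[0,0,0],1],
    [[-0.033,-0.029,0],[0,0,0],1],
    [[-0.033,-0.029,0],[0,0,0],1],
    [[-0.033,-0.029,0],[0,0,0],1],
    [[-0.033,-0.029,0],[0,0,0],1]
  ]
}}

```text
t: 1.6
tcp_pos: [0.401, 0.2455, 0.2317]
eef_rot: [0.0, 0.12, 0.993, 0.0]
contact_force: [0.5, -0.1, 0.8]
gripper_width: 0.0852
finger_force: 0.0
```

```bash
python3 - <<'E'
from h import *
p=cap("wrist");s=ctrl.sense();R=Ro.from_quat(np.roll(s["eef_rot"],-1)).as_matrix()
C=-np.array(p["R"]).T@p["t"];print(s["t"],s["tcp_pos"],s["eef_rot"],"cam rel tool",R.T@(C-s["tcp_pos"]),"cam axis in tool",R.T@np.array(p["R"])[2],p["fx"])
print(np.round(s["joints"],2))
for q in("key","stand"):
    for r in ctrl.trace(p,q)[:3]:
        e=r["extent"];print(q,round(r["p"],2),np.round(e,1),at(p,e[0],e[1],.096 if q=="key" else .05)[:2])
        if q=="key":
            v,u=np.nonzero(r["region"]);W=np.array([at(p,a,b,.092)[:2] for a,b in zip(u,v)])
            (c,sz,an)=cv2.minAreaRect((W*1e4).astype(np.float32));print(np.array(c)/1e4,np.array(sz)/1e4,an)
cv2.imwrite("pics/w1.png",p["color"])
E
```

```text
1.65 [0.4052583  0.23856765 0.23184299] [ 1.51922483e-03  1.23555286e-01  9.92336090e-01 -9.31980636e-04] cam rel tool [ 0.08836011  0.00546448 -0.14366974] cam axis in tool [-0.31598703  0.00464654  0.94875213] 309.70691628693146
[-0.84  0.18  0.22  1.95 -0.04  1.02  0.73]
key 0.94 [309.9 210.8  28.5  44. ] [0.42288334 0.23184956]
[0.424748   0.23393633] [0.02831342 0.04619511] 76.78815460205078
stand 0.88 [259.9  86.5  80.9  78.1] [0.29390521 0.20905199]
stand 0.72 [313.4 195.9  73.4  66.5] [0.42354883 0.23435943]
stand 0.68 [412.9 166.1  68.1  71.9] [0.41580206 0.34972116]
```

View pics/w1.png

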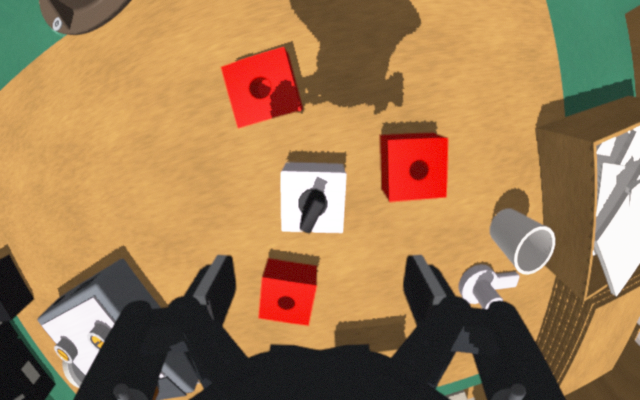

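```bash
cat >> h.py <<'E'
def model(p,x,y,yaw,z0,dz=0,S=8,o=(0,0),n=0,flange=True):
    c,s=np.cos(yaw),np.sin(yaw);m=np.zeros((n,n),np.uint8)
    P=[]
    for zz in(.05,.088):
        for a,b in((.019,.007),(.019,-.007),(-.019,.007),(-.019,-.007)):P.append((x+c*a-s*b,y+s*a+c*b,z0+zz))
    F=[(x+.017*np.cos(t),y+.017*np.sin(t),z0+zz) for t in np.linspace(0,6.28,24) for zz in(.046,.05)]
    for Q in(P,F):
        q=np.array([(proj(p,X)-o)*S for X in Q]).astype(np.int32);cv2.fillConvexPoly(m,cv2.convexHull(q),255)
    return m
E
python3 - <<'E'
from h import *
from scipy.optimize import minimize
p=cap("wrist");g=p["color"].max(2)
o=np.array([280,165]);S=8;n=72
big=cv2.resize(p["color"][165:237,280:352],None,fx=S,fy=S,interpolation=cv2.INTER_CUBIC)
gb=big.max(2);m=((gb<75)*255).astype(np.uint8)
nl,l,st,_=cv2.connectedComponentsWithStats(m);k=l[39*8,32*8];print(k,st[k]);m=((l==k)*255).astype(np.uint8)
cc=[at(p,u,v,.05)[:2] for u,v in((281,172),(345,172),(345,233),(281,232))];print("stand",np.mean(cc,0),cc)
def f(v):
    M=model(p,v[0],v[1],v[2],.004,S=S,o=o,n=n*S);return 1-(M&m>0).sum()/(M|m>0).sum()
best=min((minimize(f,[*np.mean(cc,0),y],method="Nelder-Mead",options=dict(initial_simplex=[[*(np.mean(cc,0)+d),y+e] for d,e in(((0,0),0),((.004,0),0),((0,.004),0),((0,0),.2))])) for y in np.arange(0,3.1,.4)),key=lambda r:r.fun)
print(best.x,best.fun,ctrl.sense()["tcp_pos"])
M=model(p,*best.x,.004,S=S,o=o,n=n*S);cs,_=cv2.findContours(M,0,1);cv2.drawContours(big,cs,-1,(0,255,0),1);cv2.imwrite("pics/k1.png",big)
E
```

```text
1 [  176   185   204   347 34952]
stand [0.43265915 0.23027532] [array([0.38930459, 0.20558004]), array([0.4062139 , 0.27289505]), array([0.47713445, 0.25722966]), array([0.45798365, 0.18539654])]
[0.43012237 0.2302698  2.70308807] 0.45068005793086074 [0.40063167 0.24629737 0.23149941]
```

View pics/k1.png

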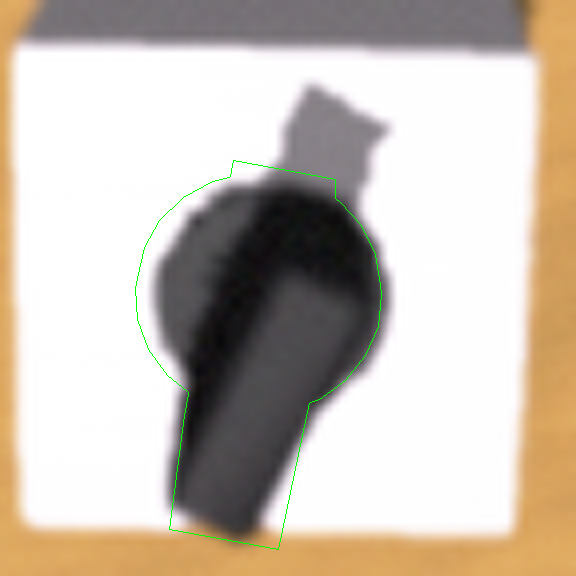

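The crop shows the key's flange at about (275,290) and its handle running from (300,290) down to (220,525). My threshold missed the lighter handle top, so I refit.

```bash
cat > fitkey.py <<'E'
from h import *
from scipy.optimize import minimize
def fit(p,o,n,z0,x0,ys,thr=105,S=8):
    o=np.array(o)
    big=cv2.resize(p["color"][o[1]:o[1]+n,o[0]:o[0]+n],None,fx=S,fy=S,interpolation=cv2.INTER_CUBIC)
    m=((big.max(2)<thr)*255).astype(np.uint8)
    nl,l,st,_=cv2.connectedComponentsWithStats(m);k=1+np.argmax(st[1:,4]);m=((l==k)*255).astype(np.uint8)
    def f(v):
        M=model(p,v[0],v[1],v[2],z0,S=S,o=o,n=n*S);return 1-(M&m>0).sum()/(M|m>0).sum()
    return min((minimize(f,[*x0,y],method="Nelder-Mead",options=dict(initial_simplex=[[x0[0]+d[0],x0[1]+d[1],y+d[2]] for d in((0,0,0),(.004,0,0),(0,.004,0),(0,0,.2))])) for y in ys),key=lambda r:r.fun),big
if __name__=="__main__":
    p=cap("wrist");b,big=fit(p,(280,165),66,.004,(.432,.230),np.arange(0,3.1,.4))
    print(b.x,b.fun)
    s=ctrl.sense();R=Ro.from_quat(np.roll(s["eef_rot"],-1)).as_matrix()
    print("tool y yaw",np.arctan2(R[1,1],R[0,1]),"key y yaw",b.x[2]+np.pi/2, "shift tool",R.T@(np.array([*b.x[:2],.004+.05+.019-.019])-s["tcp_pos"]),s["joints"])
E
python3 fitkey.py
```

```text
[0.43194276 0.23040435 2.62649083] 0.13713052142145465
tool y yaw 1.3306090880659052 key y yaw 4.197287154857486 shift tool [-0.03515914 -0.00901401  0.17741912] [-0.84633998  0.17843099  0.20953868  1.94840473 -0.0439359   1.01867215
  0.71361779]
```

Emit:
{"fn": "servo_tool", "kwargs": {
  "targets": [
    [[-0.0175,-0.0045,0.03],[0,0,0],1],
    [[-0.0175,-0.0045,0.03],[0,0,0],1],
    [[0,0,0.01],[0,0,0.1375],1],
    [[0,0,0],[0,0,0.1375],1],
    [[0,0,0],[0,0,0],1]
  ]
}}

```text
t: 2.35
tcp_pos: [0.431, 0.2314, 0.1608]
eef_rot: [-0.0, 0.254, 0.967, -0.0]
contact_force: [-0.0, 0.5, 0.3]
gripper_width: 0.0854
finger_force: 0.0
```

```bash
python3 - <<'E'
from fitkey import *
p=cap("wrist");s=ctrl.sense();R=Ro.from_quat(np.roll(s["eef_rot"],-1)).as_matrix()
c=proj(p,(.432,.2304,.07)).astype(int);print(c)
b,big=fit(p,c-45,90,.004,(.432,.230),(2.5,2.7),S=6);print(b.x,b.fun)
print("dyaw tool z",-(b.x[2]-np.pi/2-np.arctan2(R[1,1],R[0,1])),"shift",R.T@(np.array([*b.x[:2],.058])-s["tcp_pos"]),s["tcp_pos"],s["joints"])
M=model(p,*b.x,.004,S=6,o=c-45,n=540);cs,_=cv2.findContours(M,0,1);cv2.drawContours(big,cs,-1,(0,255,0),1);cv2.imwrite("pics/k2.png",big)
E
```

```text
[318 204]
[0.43090911 0.23078962 2.53580748] 0.1492028476887597
dyaw tool z 0.09622315410222582 shift [ 1.13211038e-06 -6.81091280e-04  1.03146988e-01] [0.43128249 0.23138099 0.16114687] [-0.82414964  0.29508093  0.27863372  2.00288771 -0.10627285  0.85750865
  0.57396438]
```

View pics/k2.png

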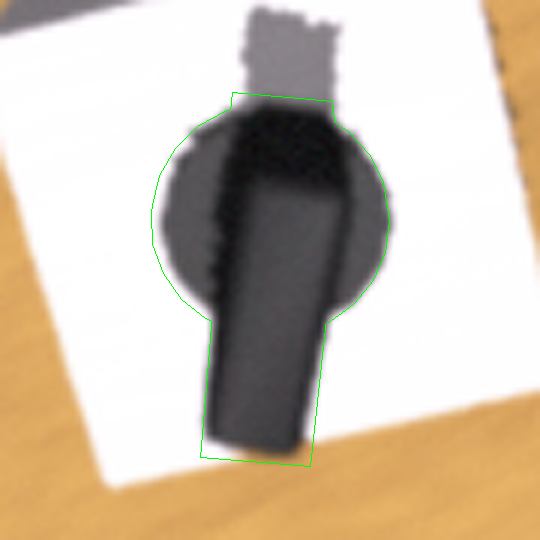

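Emit:
{"fn": "servo_tool", "kwargs": {
  "targets": [
    [[0,-0.0007,0.03],[0,0,0.09],1],
    [[0,0,0.035],[0,0,0],1],
    [[0,0,0.028],[0,0,0],1],
    [[0,0,0.01],[0,0,0],1],
    [[0,0,0],[0,0,0],0.6]
  ],
  "force": 40
}}

```text
t: 2.9
tcp_pos: [0.4309, 0.2297, 0.0577]
eef_rot: [-0.001, 0.296, 0.955, -0.001]
contact_force: [0.6, -0.4, 1.5]
gripper_width: 0.073
finger_force: 0.0
```

Emit:
{"fn": "servo_tool", "kwargs": {
  "targets": [
    [[0,0,0],[0,0,0],0.3],
    [[0,0,0],[0,0,0],0],
    [[0,0,0],[0,0,0],0],
    [[0,0,0],[0,0,0],0],
    [[0,0,0],[0,0,0],0]
  ],
  "force": 60
}}

```text
t: 3.4
tcp_pos: [0.4321, 0.2297, 0.0592]
eef_rot: [0.0, 0.298, 0.955, 0.001]
contact_force: [-1.3, -0.5, 8.3]
gripper_width: 0.013
finger_force: 58.4
```

Emit:
{"fn": "servo_tool", "kwargs": {
  "targets": [
    [[0,0,-0.01],[0,0,0],0],
    [[0,0,-0.02],[0,0,0],0],
    [[0,0,-0.03],[0,0,0],0],
    [[0,0,-0.04],[0,0,0],0],
    [[0,0,-0.04],[0,0,0],0]
  ]
}}

```text
t: 3.9
tcp_pos: [0.4311, 0.2288, 0.2002]
eef_rot: [-0.0, 0.298, 0.955, -0.0]
contact_force: [0.5, 0.7, -1.5]
gripper_width: 0.0131
finger_force: 58.6
```

Emit:
{"fn": "servo_tool", "kwargs": {
  "targets": [
    [[0,0,-0.02],[0,0,0],0],
    [[0,0,0],[0,0,0],0]
  ]
}}

```text
t: 4.1
tcp_pos: [0.4331, 0.2301, 0.2219]
eef_rot: [0.002, 0.298, 0.955, 0.003]
contact_force: [0.1, -0.2, -2.0]
gripper_width: 0.0131
finger_force: 58.6
```

```bash
python3 - <<'E'
from h import *
s=ctrl.sense();R=Ro.from_quat(np.roll(s["eef_rot"],-1)).as_matrix();T=np.array(p["tcp_pos"]) if 0 else s["tcp_pos"]
print(T,np.round(R,3).tolist(),s["joints"],s["gripper_width"],s["contact_force"])
p=cap("top")
for q in("collar","stud","rim"):
    for r in ctrl.trace(p,q)[:3]:
        e=r["extent"];print(q,round(r["p"],2),np.round(e,1),at(p,e[0],e[1],.102 if q!="stud" else .114)[:2])
for u,v in((351.3,190.9),(400.9,181.7)):print(at(p,u,v,.114))
cv2.imwrite("pics/t2.png",cv2.resize(p["color"][165:215,330:430],None,fx=8,fy=8,interpolation=3))
E
```

```text
[0.43310949 0.23006801 0.22188601] [[-0.822, 0.569, 0.005], [0.569, 0.822, 0.004], [-0.002, 0.006, -1.0]] [-0.86352986  0.21992831  0.32241818  1.93038104 -0.0832924   0.9977877
  0.46221687] 0.013062383822636458 [ 0.11829788 -0.2490217  -1.98820656]
collar 0.75 [400.5 183.   19.2  19. ] [ 0.58146135 -0.27364415]
rim 0.7 [402.6 182.4  13.9  16.3] [ 0.58354965 -0.2794957 ]
[ 0.54763294 -0.1360205   0.114     ]
[ 0.58209148 -0.27253816  0.114     ]
```

View pics/t2.png

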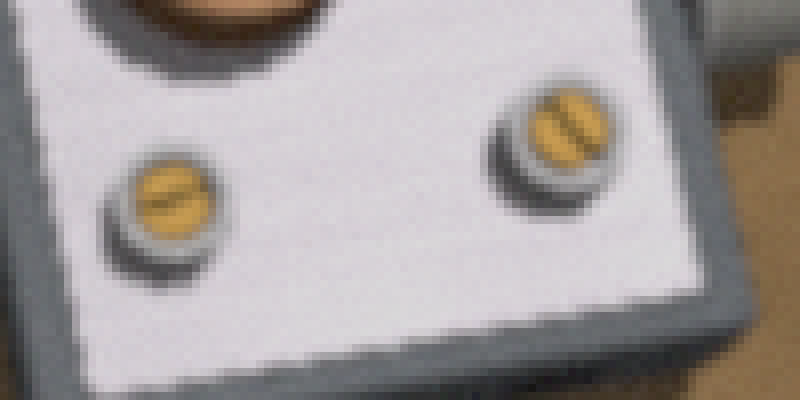

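Emit:
{"fn": "servo_tool", "kwargs": {
  "targets": [
    [[-0.031,-0.0296,0],[0,0,0],0],
    [[-0.031,-0.0296,0],[0,0,0],0],
    [[-0.031,-0.0296,0],[0,0,0],0],
    [[-0.031,-0.0296,0],[0,0,0],0],
    [[-0.031,-0.0296,0],[0,0,0],0]
  ]
}}

```text
t: 4.8
tcp_pos: [0.4742, 0.0177, 0.2172]
eef_rot: [-0.001, 0.298, 0.955, -0.001]
contact_force: [0.7, -0.1, -0.8]
gripper_width: 0.013
finger_force: 58.7
```

Emit:
{"fn": "servo_tool", "kwargs": {
  "targets": [
    [[-0.031,-0.0296,0],[0,0,0],0],
    [[-0.031,-0.0296,0],[0,0,0],0],
    [[-0.031,-0.0296,0],[0,0,0],0],
    [[-0.031,-0.0296,0],[0,0,0],0],
    [[-0.031,-0.0296,0],[0,0,0],0]
  ]
}}

```text
t: 5.3
tcp_pos: [0.5176, -0.1919, 0.2169]
eef_rot: [-0.001, 0.298, 0.955, -0.0]
contact_force: [1.1, 0.1, -1.8]
gripper_width: 0.013
finger_force: 58.7
```

Emit:
{"fn": "servo_tool", "kwargs": {
  "targets": [
    [[0,0,0],[0,0,0],0],
    [[0,0,0],[0,0,0],0]
  ]
}}

```text
t: 5.5
tcp_pos: [0.5173, -0.1914, 0.2168]
eef_rot: [-0.001, 0.299, 0.954, -0.0]
contact_force: [0.7, 0.4, -1.5]
gripper_width: 0.0131
finger_force: 58.7
```

```bash
python3 - <<'E'
from h import *
s=ctrl.sense();print(s["tcp_pos"],s["eef_rot"],s["joints"])
p=cap("wrist")
for q in("collar","stud"):
    for r in ctrl.trace(p,q)[:3]:
        e=r["extent"];print(q,round(r["p"],2),np.round(e,1),at(p,e[0],e[1],.114)[:2])
for X in((.5476,-.136,.114),(.5821,-.2725,.114)):print(proj(p,X))
cv2.imwrite("pics/w3f.png",p["color"])
big=[cv2.resize(cv2.getRectSubPix(p["color"],(60,60),tuple(map(float,proj(p,X)))),(400,400),interpolation=cv2.INTER_CUBIC) for X in((.5476,-.136,.114),(.5821,-.2725,.114))]
cv2.imwrite("pics/w3.png",np.hstack(big))
E
```

```text
[ 0.51728038 -0.1913656   0.21682646] [-1.39281060e-03  2.99243157e-01  9.54175769e-01 -4.41424240e-04] [-0.14719299  0.35208996  0.54132668  1.80409666 -0.20575087  1.0445293
  1.43454146]
[392.83437772 190.69252798]
[288.56142338 294.62199516]
```

View pics/w3.png

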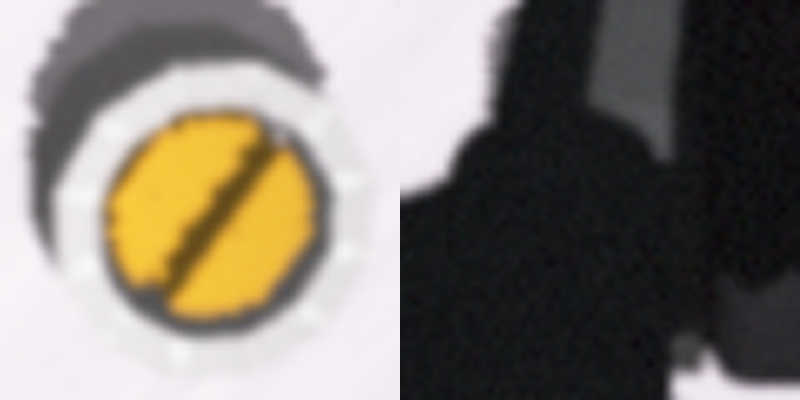

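The left crop, A at (393,191), shows a brass head that looks sunk inside the rim. B is hidden by the gripper, so I look at it from the same viewpoint.

Emit:
{"fn": "servo_tool", "kwargs": {
  "targets": [
    [[-0.0265,-0.0232,0],[0,0,0],0],
    [[-0.0265,-0.0232,0],[0,0,0],0],
    [[-0.0265,-0.0232,0],[0,0,0],0],
    [[-0.0265,-0.0232,0],[0,0,0],0],
    [[0,0,0],[0,0,0],0]
  ]
}}

```text
t: 6.15
tcp_pos: [0.5525, -0.3309, 0.2181]
eef_rot: [0.0, 0.299, 0.954, -0.001]
contact_force: [-0.5, -0.8, -1.8]
gripper_width: 0.0131
finger_force: 58.9
```

Emit:
{"fn": "servo_tool", "kwargs": {
  "targets": [
    [[0,0,0],[0,0,0],0],
    [[0,0,0],[0,0,0],0]
  ]
}}

```text
t: 6.35
tcp_pos: [0.5531, -0.3248, 0.218]
eef_rot: [-0.0, 0.297, 0.955, 0.001]
contact_force: [-0.4, 0.2, -0.7]
gripper_width: 0.0133
finger_force: 58.9
```

```bash
python3 - <<'E'
from h import *
s=ctrl.sense();print(s["tcp_pos"],s["eef_rot"],s["joints"])
p=cap("wrist")
for q in("collar","stud"):
    for r in ctrl.trace(p,q)[:3]:
        e=r["extent"];print(q,round(r["p"],2),np.round(e,1),at(p,e[0],e[1],.114)[:2])
c=proj(p,(.5821,-.2725,.114));print(c)
cv2.imwrite("pics/w4f.png",p["color"])
im=p["color"]
b=cv2.resize(cv2.getRectSubPix(im,(60,60),tuple(map(float,c))),(480,480),interpolation=cv2.INTER_CUBIC)
h=cv2.cvtColor(im,cv2.COLOR_BGR2HSV);m=cv2.inRange(h,(12,110,60),(35,255,255))
n,l,st,ce=cv2.connectedComponentsWithStats(m);print([(st[i],ce[i]) for i in range(1,n) if st[i,4]>60])
cv2.imwrite("pics/w4.png",b)
E
```

```text
[ 0.55310574 -0.32483341  0.21795005] [-4.07464281e-04  2.96739623e-01  9.54958094e-01  6.84929137e-04] [ 0.09347173  0.50639935  0.54429241  1.57788911 -0.28161622  1.13738542
  1.66974634]
collar 0.69 [390.2 190.1  51.5  54.4] [ 0.58214243 -0.27075814]
stud 0.82 [389.8 192.8  35.4  32.7] [ 0.58402916 -0.27227444]
[388.46885763 191.16086359]
[(array([   18,     0,   426,   312, 66268], dtype=int32), array([210.44825557, 106.38686847])), (array([  441,     0,   199,   315, 28066], dtype=int32), array([562.3371339 , 131.32591035])), (array([482,  65,  26,  31, 578], dtype=int32), array([494.15570934,  80.15397924])), (array([375, 177,  32,  32, 784], dtype=int32), array([390.13903061, 192.76913265])), (array([609, 200,  31,  48, 816], dtype=int32), array([628.75490196, 226.60661765])), (array([322, 212,  25,  24,  77], dtype=int32), array([333.64935065, 222.67532468])), (array([  0, 274,   9,  30, 141], dtype=int32), array([  2.4964539 , 287.13475177])), (array([ 298,  318,   43,   33, 1167], dtype=int32), array([319.05655527, 334.63838903])), (array([213, 327,  13,  11,  75], dtype=int32), array([219.57333333, 332.08      ])), (array([240, 350,  10,  12,  68], dtype=int32), array([244.80882353, 355.60294118]))]
```

View pics/w4.png

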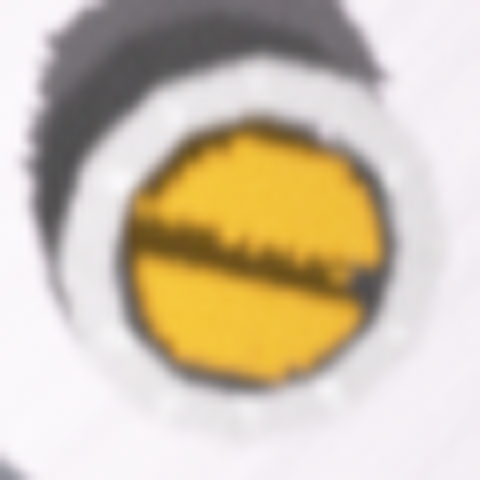

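```bash
python3 - <<'E'
from h import *
import pickle
p=cap("wrist")
for f,c in(("w3f",(392.8+2,190.7+2)),("w4f",(388.5,191.2))):
    im=cv2.imread(f"pics/{f}.png");S=8
    b=cv2.resize(cv2.getRectSubPix(im,(64,64),tuple(map(float,c))),None,fx=S,fy=S,interpolation=cv2.INTER_CUBIC)
    h=cv2.cvtColor(b,cv2.COLOR_BGR2HSV)
    br=cv2.inRange(h,(12,110,100),(35,255,255))
    q=cv2.convexHull(np.vstack(cv2.findContours(br,0,1)[0]));e=cv2.fitEllipse(q)
    # slot: dark inside brass hull
    # rim inner boundary: bright pixels' hole
    v=b.min(2);hole=((v<170)*255).astype(np.uint8);n,l,st,ce=cv2.connectedComponentsWithStats(hole);
    k=l[int(e[0][1]),int(e[0][0])] or l[int(e[0][1])+20,int(e[0][0])]
    m=((l==k)*255).astype(np.uint8);q2=cv2.convexHull(np.vstack(cv2.findContours(m,0,1)[0]));e2=cv2.fitEllipse(q2)
    print(f,"brass",np.array(e[0])/S,np.array(e[1])/S,"hole",np.array(e2[0])/S,np.array(e2[1])/S,"diff",(np.array(e[0])-e2[0])/S)
X=np.array([.582,-.272,.114]);a=proj(p,X);print("up 4.5mm moves",proj(p,X+[0,0,.0045])-a,"mm scale",proj(p,X+[.001,0,0])-a,proj(p,X+[0,.001,0])-a)
E
```

```text
w3f brass [31.67405891 32.38935089] [30.00865173 32.11246872] hole [32.45193481 33.29410934] [34.05418015 36.26784134] diff [-0.7778759  -0.90475845]
w4f brass [33.71298981 33.59096146] [31.70284271 32.66625595] hole [33.84730148 33.65146255] [34.11682892 36.35469818] diff [-0.13431168 -0.0605011 ]
up 4.5mm moves [1.13991116 1.58809223] mm scale [0.57519121 0.92424964] [ 0.97840037 -0.63096753]
```

Measured parallax: A's head is recessed 3 mm, and B's stands about 1.5 mm proud. So B at (389,192) is the open stud. Now its position and slot direction.

```bash
cat > slot.py <<'E'
from h import *
def slot(p,X0,z=.1155):
    c=proj(p,(X0[0],X0[1],z));n,S=64,6;o=(c-(n-1)/2)
    b=cv2.resize(cv2.getRectSubPix(p["color"],(n,n),tuple(map(float,c))),None,fx=S,fy=S,interpolation=cv2.INTER_CUBIC)
    h=cv2.cvtColor(b,cv2.COLOR_BGR2HSV);br=cv2.inRange(h,(12,110,150),(35,255,255))
    nn,l,st,ce=cv2.connectedComponentsWithStats(br)
    q=np.vstack([cv2.findContours(((l==i)*255).astype(np.uint8),0,1)[0][0] for i in range(1,nn) if st[i,4]>400]);q=cv2.convexHull(q)
    toW=lambda P:np.array([at(p,*(o+(np.array(a)+.5)/S-.5),z)[:2] for a in P])
    W=toW(q[:,0]);(cx,cy),sz,an=cv2.fitEllipse((W*1e5).astype(np.float32))
    ctr=np.array([cx,cy])/1e5
    hm=np.zeros(br.shape,np.uint8);cv2.fillConvexPoly(hm,q,255);hm=cv2.erode(hm,np.ones((15,15)))
    v,u=np.nonzero((hm>0)&(br==0));D=toW(np.c_[u,v])
    m=D.mean(0);_,s,V=np.linalg.svd(D-m,full_matrices=False);d=V[0]*np.sign(V[0,0])
    return ctr,np.array(sz)/1e5,np.arctan2(d[1],d[0]),m,s[1]/s[0],b
E
python3 - <<'E'
from slot import *
for _ in range(2):
    p=cap("wrist");s=ctrl.sense();R=Ro.from_quat(np.roll(s["eef_rot"],-1)).as_matrix()
    c,sz,a,m,r,b=slot(p,(.583,-.2715));print(c,sz,"slot yaw",a,m,r)
    tx=np.arctan2(R[1,0],R[0,0]);print("tool x yaw",tx,"tool z turn needed",-(a-tx),"shift tool",R.T@(np.array([*c,.1155+.0592-.004])-s["tcp_pos"]),s["tcp_pos"],s["joints"][6])
T=s["tcp_pos"];print("proj of tip,flange",proj(p,T+R@[0,0,.0552]),proj(p,T+R@[.017,0,.007]))
E
```

```text
[ 0.58420223 -0.27203393] [0.02757916 0.02876296] slot yaw 0.7227691188009037 [ 0.58379461 -0.27332788] 0.12258740088844877
tool x yaw 2.538121279223836 tool z turn needed 1.8153521604229321 shift tool [0.00491769 0.0620832  0.04780089] [ 0.55300273 -0.32596344  0.21846642] 1.6701208302324513
[ 0.58431945 -0.27200107] [0.02765088 0.02857456] slot yaw 0.7228618028800576 [ 0.58383027 -0.2732731 ] 0.12320472205641343
tool x yaw 2.5377564541109985 tool z turn needed 1.814894651230941 shift tool [0.00495806 0.06248054 0.04780965] [ 0.55290892 -0.32626093  0.21848502] 1.6701600683622793
proj of tip,flange [318.16116006 219.88210248] [317.8735984  225.39408336]
```

Emit:
{"fn": "servo_tool", "kwargs": {
  "targets": [
    [[0.0025,0.0311,0],[0,0,0],0],
    [[0.0025,0.0311,0],[0,0,0],0],
    [[0,0,0],[0,0,0.14],0],
    [[0,0,0],[0,0,0.14],0],
    [[0,0,0],[0,0,0.14],0]
  ]
}}

```text
t: 7.15
tcp_pos: [0.5842, -0.2724, 0.2184]
eef_rot: [0.0, 0.492, 0.87, 0.0]
contact_force: [0.2, -0.0, -1.2]
gripper_width: 0.0137
finger_force: 58.9
```

Emit:
{"fn": "servo_tool", "kwargs": {
  "targets": [
    [[0,0,0],[0,0,0.14],0],
    [[0,0,0],[0,0,0.14],0],
    [[0,0,0],[0,0,0.14],0],
    [[0,0,0],[0,0,0.14],0],
    [[0,0,0],[0,0,0.14],0]
  ]
}}

```text
t: 7.65
tcp_pos: [0.5841, -0.2726, 0.2184]
eef_rot: [-0.0, 0.761, 0.649, 0.0]
contact_force: [-0.2, -0.1, -0.9]
gripper_width: 0.013
finger_force: 58.9
```

Emit:
{"fn": "servo_tool", "kwargs": {
  "targets": [
    [[0,0,0.01],[0,0,0.14],0],
    [[0,0,0.01],[0,0,0.14],0],
    [[0,0,0],[0,0,0.14],0],
    [[0,0,0],[0,0,0.14],0],
    [[0,0,0],[0,0,0.135],0]
  ]
}}

```text
t: 8.15
tcp_pos: [0.5841, -0.2726, 0.1983]
eef_rot: [-0.0, 0.937, 0.351, 0.0]
contact_force: [-0.3, 0.4, -0.9]
gripper_width: 0.0131
finger_force: 58.9
```

Emit:
{"fn": "servo_tool", "kwargs": {
  "targets": [
    [[0,0,0],[0,0,0],0],
    [[0,0,0],[0,0,0],0]
  ]
}}

```text
t: 8.35
tcp_pos: [0.5841, -0.2728, 0.1983]
eef_rot: [0.0, 0.935, 0.355, -0.0]
contact_force: [-0.2, -0.4, -1.2]
gripper_width: 0.0137
finger_force: 58.9
```

```bash
python3 - <<'E'
from slot import *
p=cap("wrist");s=ctrl.sense();R=Ro.from_quat(np.roll(s["eef_rot"],-1)).as_matrix()
print(s["tcp_pos"],np.arctan2(R[1,0],R[0,0]),s["joints"],s["contact_force"],R[:,2])
T=s["tcp_pos"];k=lambda *a:proj(p,T+R@np.array(a))
S=9;o=k(.01,0,.055)-[40,30];big=cv2.resize(cv2.getRectSubPix(p["color"],(81,61),tuple(map(float,o+[40,30]))),None,fx=S,fy=S,interpolation=cv2.INTER_CUBIC)
P=lambda uv:tuple(map(int,((np.array(uv)-o)+.5)*S-.5))
for x in(-.009,.009):
  for y in(-.0015,.0015):cv2.circle(big,P(k(x,y,.0552)),3,(0,0,255),-1)
cv2.polylines(big,[np.array([P(k(.017*np.cos(t),.017*np.sin(t),.009)) for t in np.linspace(0,6.28,40)])],1,(0,255,0),1)
C=np.array([.5843,-.272])
cv2.polylines(big,[np.array([P(proj(p,(C[0]+.013*np.cos(t),C[1]+.013*np.sin(t),.1155))) for t in np.linspace(0,6.28,40)])],1,(255,0,0),1)
cv2.imwrite("pics/pre.png",big);cv2.imwrite("pics/pref.png",p["color"])
E
```

```text
[ 0.58402903 -0.27283146  0.19832382] 0.7257183250513799 [-0.24484769  0.66339647  1.00579462  1.61548143 -0.59269618  1.1976578
  0.04409455] [-0.62154416 -0.22391209 -1.78236317] [ 3.15980089e-05  7.41614582e-05 -9.99999997e-01]
```

View pics/pre.png

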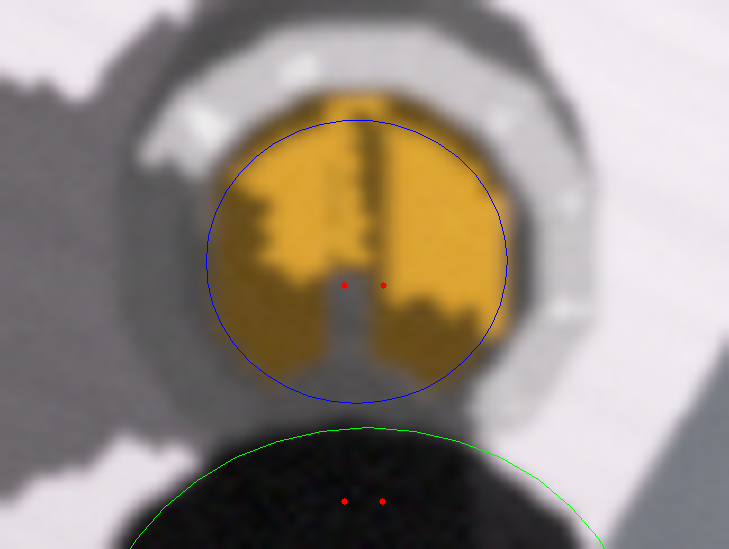

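The picture shows the blade end at crop x 327–372, mid 349, and the slot at about x 328–388, mid 358. The predicted blade dots sit 15 px to the right of the real blade, so I use that bias to work out the lateral correction.

```bash
python3 - <<'E'
from slot import *
p=cap("wrist");s=ctrl.sense();R=Ro.from_quat(np.roll(s["eef_rot"],-1)).as_matrix();T=s["tcp_pos"]
k=lambda *a:proj(p,T+R@np.array(a));S=9;o=k(.01,0,.055)-[40,30]
P=lambda uv:((np.array(uv)-o)+.5)*S-.5
for n,a in(("tip",(.009,0,.0552)),("tip+y1mm",(.009,.001,.0552)),("stud",(.003,0,.0828)),("stud+y1",(.003,.001,.0828)),("stud+x10",(.013,0,.0828)),("stud-x10",(-.007,0,.0828)),("floor",(.003,0,.0908))):print(n,P(k(*a)))
b=cv2.resize(cv2.getRectSubPix(p["color"],(81,61),tuple(map(float,o+[40,30]))),None,fx=S,fy=S,interpolation=cv2.INTER_CUBIC)
for y in(130,180,230,265,300,330):print(y,b[y,300:420:6].max(1).tolist())
E
```

```text
tip [363.94195717 285.47036525]
tip+y1mm [377.10488808 285.48584323]
stud [361.98568042 240.05165899]
stud+y1 [373.61014619 240.06655283]
stud+x10 [362.33782898 128.852078  ]
stud-x10 [361.62988371 348.23315544]
floor [361.55920695 210.28077066]
130 [153, 169, 184, 193, 203, 211, 215, 211, 194, 173, 146, 128, 126, 138, 159, 172, 180, 178, 171, 162]
180 [221, 221, 221, 220, 219, 218, 217, 210, 196, 183, 165, 148, 139, 148, 173, 193, 210, 220, 221, 221]
230 [221, 221, 221, 219, 211, 204, 202, 207, 211, 207, 192, 167, 147, 141, 156, 178, 200, 215, 219, 221]
265 [213, 212, 207, 202, 188, 171, 160, 153, 152, 153, 152, 145, 135, 137, 156, 179, 201, 215, 218, 220]
300 [105, 107, 105, 101, 96, 90, 87, 86, 87, 89, 91, 96, 101, 111, 130, 151, 169, 171, 157, 146]
330 [105, 105, 104, 102, 97, 90, 85, 83, 84, 84, 86, 91, 96, 100, 102, 104, 105, 105, 103, 104]
```

Emit:
{"fn": "servo_tool", "kwargs": {
  "targets": [
    [[0,0.001,0.01],[0,0,0],0],
    [[0,0,0.01],[0,0,0],0],
    [[0,0,0.005],[0,0,0],0],
    [[0,0,0],[0,0,0],0],
    [[0,0,0],[0,0,0],0]
  ]
}}

```text
t: 8.95
tcp_pos: [0.5846, -0.2738, 0.1731]
eef_rot: [-0.0, 0.936, 0.353, -0.0]
contact_force: [-0.0, 0.3, -0.3]
gripper_width: 0.013
finger_force: 58.9
```

Emit:
{"fn": "servo_tool", "kwargs": {
  "targets": [
    [[0,0,0.002],[0,0,0],0],
    [[0,0,0.002],[0,0,0],0],
    [[0,0,0.001],[0,0,0],0],
    [[0,0,0],[0,0,0],0]
  ]
}}

```text
t: 9.35
tcp_pos: [0.5846, -0.2737, 0.1682]
eef_rot: [-0.0, 0.936, 0.353, -0.0]
contact_force: [0.2, 0.0, -1.8]
gripper_width: 0.0133
finger_force: 58.9
```

```bash
python3 - <<'E'
from h import *
s=ctrl.sense();print(s["tcp_pos"],s["contact_force"],s["wrist_torque"])
p=cap("wrist");R=Ro.from_quat(np.roll(s["eef_rot"],-1)).as_matrix();T=s["tcp_pos"]
k=lambda *a:proj(p,T+R@np.array(a));S=9;o=k(.01,0,.055)-[40,30]
b=cv2.resize(cv2.getRectSubPix(p["color"],(81,61),tuple(map(float,o+[40,30]))),None,fx=S,fy=S,interpolation=cv2.INTER_CUBIC)
cv2.imwrite("pics/in.png",b)
E
```

```text
[ 0.58462524 -0.27367789  0.1681881 ] [ 0.16072135  0.04306718 -1.82389003] [-0.04785663  0.03798846 -0.07097237]
```

Emit:
{"fn": "servo_tool", "kwargs": {
  "targets": [
    [[0,0,0.002],[0,0,0],0],
    [[0,0,0.001],[0,0,0],0],
    [[0,0,0],[0,0,0],0]
  ]
}}

```text
t: 9.7
tcp_pos: [0.5846, -0.2736, 0.1651]
eef_rot: [-0.0, 0.936, 0.353, -0.0]
contact_force: [-0.3, -0.8, -1.3]
gripper_width: 0.013
finger_force: 58.9
```

Emit:
{"fn": "servo_tool", "kwargs": {
  "targets": [
    [[0,0,0.002],[0,0,0],0],
    [[0,0,0.001],[0,0,0],0],
    [[0,0,0],[0,0,0],0],
    [[0,0,0],[0,0,0],0]
  ]
}}

```text
t: 10.1
tcp_pos: [0.5847, -0.2739, 0.1625]
eef_rot: [0.0, 0.936, 0.353, 0.0]
contact_force: [-0.4, 0.7, 1.5]
gripper_width: 0.0133
finger_force: 59.4
```

Emit:
{"fn": "servo_tool", "kwargs": {
  "targets": [
    [[0,0,0.001],[0,0,0],0],
    [[0,0,0.001],[0,0,0],0],
    [[0,0,0.001],[0,0,0],0],
    [[0,0,0.001],[0,0,0],0],
    [[0,0,0],[0,0,0],0]
  ]
}}

```text
t: 10.6
tcp_pos: [0.5847, -0.2738, 0.1582]
eef_rot: [0.0, 0.936, 0.353, 0.0]
contact_force: [-0.5, 0.4, 2.3]
gripper_width: 0.0134
finger_force: 59.6
```

Emit:
{"fn": "servo_tool", "kwargs": {
  "targets": [
    [[0,0,0.001],[0,0,0],0],
    [[0,0,0.001],[0,0,0],0],
    [[0,0,0],[0,0,0],0],
    [[0,0,0],[0,0,0],0]
  ]
}}

```text
t: 11.0
tcp_pos: [0.5847, -0.2738, 0.1564]
eef_rot: [0.0, 0.936, 0.353, 0.0]
contact_force: [-0.5, 0.3, 3.3]
gripper_width: 0.0131
finger_force: 59.7
```

Emit:
{"fn": "servo_tool", "kwargs": {
  "targets": [
    [[0,0,0.0005],[0,0,0],0],
    [[0,0,0.0005],[0,0,0],0],
    [[0,0,0],[0,0,0],0],
    [[0,0,0],[0,0,0],0]
  ]
}}

```text
t: 11.4
tcp_pos: [0.5847, -0.2738, 0.1553]
eef_rot: [0.0, 0.936, 0.353, 0.0]
contact_force: [0.1, -0.6, 3.5]
gripper_width: 0.0132
finger_force: 59.7
```

Emit:
{"fn": "servo_tool", "kwargs": {
  "targets": [
    [[0,0,0.0005],[0,0,0],0],
    [[0,0,0.0005],[0,0,0],0],
    [[0,0,0],[0,0,0],0],
    [[0,0,0],[0,0,0],0]
  ]
}}

```text
t: 11.8
tcp_pos: [0.5847, -0.2738, 0.1543]
eef_rot: [0.0, 0.936, 0.353, 0.0]
contact_force: [-0.0, 0.6, 4.1]
gripper_width: 0.013
finger_force: 59.7
```

Emit:
{"fn": "servo_tool", "kwargs": {
  "targets": [
    [[0,0,0.0005],[0,0,0],0],
    [[0,0,0.0005],[0,0,0],0],
    [[0,0,0],[0,0,0],0],
    [[0,0,0],[0,0,0],0]
  ]
}}

```text
t: 12.2
tcp_pos: [0.5847, -0.2738, 0.1533]
eef_rot: [0.0, 0.936, 0.353, 0.0]
contact_force: [1.2, -0.4, 4.7]
gripper_width: 0.0129
finger_force: 59.8
```

Emit:
{"fn": "servo_tool", "kwargs": {
  "targets": [
    [[0,0,0.0005],[0,0,0],0],
    [[0,0,0.0005],[0,0,0],0],
    [[0,0,0],[0,0,0],0],
    [[0,0,0],[0,0,0],0]
  ]
}}

```text
t: 12.6
tcp_pos: [0.5847, -0.2738, 0.1523]
eef_rot: [0.0, 0.936, 0.353, 0.0]
contact_force: [-0.0, -0.7, 4.5]
gripper_width: 0.0136
finger_force: 59.9
```

Emit:
{"fn": "servo_tool", "kwargs": {
  "targets": [
    [[0,0,0.0005],[0,0,0],0],
    [[0,0,0.0005],[0,0,0],0],
    [[0,0,0],[0,0,0],0],
    [[0,0,0],[0,0,0],0]
  ]
}}

```text
t: 13.0
tcp_pos: [0.5847, -0.2738, 0.1517]
eef_rot: [0.0, 0.936, 0.353, 0.0]
contact_force: [-1.6, 1.1, 7.6]
gripper_width: 0.0131
finger_force: 60.4
```

Emit:
{"fn": "servo_tool", "kwargs": {
  "targets": [
    [[0,0,-0.001],[0,0,0],0],
    [[0,0,-0.0005],[0,0,0],0],
    [[0,0,0],[0,0,0],0]
  ]
}}

```text
t: 13.3
tcp_pos: [0.5847, -0.2738, 0.1529]
eef_rot: [0.0, 0.936, 0.353, 0.0]
contact_force: [0.6, -0.7, 4.7]
gripper_width: 0.0132
finger_force: 59.8
```

```bash
cat > st.py <<'E'
from h import *
s=ctrl.sense();R=Ro.from_quat(np.roll(s["eef_rot"],-1)).as_matrix()
print("t",round(float(s["t"]),2),"tcp",np.round(s["tcp_pos"],4),"yaw",round(np.arctan2(R[1,0],R[0,0]),4),"F tool",np.round(R.T@s["contact_force"],2),"M tool",np.round(R.T@s["wrist_torque"],3),"j7",round(s["joints"][6],2),s["gripper_width"].round(4))
E
python3 st.py
```

```text
Traceback (most recent call last):
  File "st.py", line 3, in <module>
    print("t",round(float(s["t"]),2),"tcp",np.round(s["tcp_pos"],4),"yaw",round(np.arctan2(R[1,0],R[0,0]),4),"F tool",np.round(R.T@s["contact_force"],2),"M tool",np.round(R.T@s["wrist_torque"],3),"j7",round(s["joints"][6],2),s["gripper_width"].round(4))
                                                                                                                                                                                                                                 ^^^^^^^^^^^^^^^^^^^^^^^^
AttributeError: 'float' object has no attribute 'round'
```

Emit:
{"fn": "servo_tool", "kwargs": {
  "targets": [
    [[0,0,0],[0,0,0.05],0],
    [[0,0,0],[0,0,0.05],0],
    [[0,0,0],[0,0,0.05],0],
    [[0,0,0],[0,0,0],0],
    [[0,0,0],[0,0,0],0]
  ]
}}

```text
t: 13.8
tcp_pos: [0.5845, -0.2736, 0.1526]
eef_rot: [-0.0, 0.959, 0.282, -0.0]
contact_force: [0.3, 0.1, 5.1]
gripper_width: 0.0133
finger_force: 59.9
```

```bash
python3 st.py
```

```text
Traceback (most recent call last):
  File "st.py", line 3, in <module>
    print("t",round(float(s["t"]),2),"tcp",np.round(s["tcp_pos"],4),"yaw",round(np.arctan2(R[1,0],R[0,0]),4),"F tool",np.round(R.T@s["contact_force"],2),"M tool",np.round(R.T@s["wrist_torque"],3),"j7",round(s["joints"][6],2),s["gripper_width"].round(4))
                                                                                                                                                                                                                                 ^^^^^^^^^^^^^^^^^^^^^^^^
AttributeError: 'float' object has no attribute 'round'
```

```bash
sed -i 's/,s\["gripper_width"\].round(4)//' st.py; python3 st.py
```

```text
t 13.8 tcp [ 0.5845 -0.2736  0.1526] yaw 0.5722 F tool [ 0.26  0.06 -5.1 ] M tool [-0.017 -0.016 -0.057] j7 -0.05
```

Emit:
{"fn": "servo_tool", "kwargs": {
  "targets": [
    [[0,0,0],[0,0,0.05],0],
    [[0,0,0],[0,0,0.05],0],
    [[0,0,0],[0,0,0.05],0],
    [[0,0,0],[0,0,0],0],
    [[0,0,0],[0,0,0],0]
  ]
}}

```text
t: 14.3
tcp_pos: [0.5845, -0.2735, 0.1526]
eef_rot: [-0.0, 0.978, 0.21, -0.0]
contact_force: [-0.1, 0.9, 5.0]
gripper_width: 0.0132
finger_force: 59.8
```

```bash
python3 st.py
```

```text
t 14.3 tcp [ 0.5845 -0.2735  0.1526] yaw 0.4227 F tool [ 0.27 -0.83 -4.98] M tool [ 0.243 -0.043 -0.005] j7 -0.17
```

Emit:
{"fn": "servo_tool", "kwargs": {
  "targets": [
    [[0,0,0],[0,0,0.06],0],
    [[0,0,0],[0,0,0.06],0],
    [[0,0,0],[0,0,0.06],0],
    [[0,0,0],[0,0,0.06],0],
    [[0,0,0],[0,0,0],0]
  ]
}}

```text
t: 14.8
tcp_pos: [0.5844, -0.2733, 0.1525]
eef_rot: [-0.0, 0.996, 0.09, -0.0]
contact_force: [0.2, 1.4, 4.4]
gripper_width: 0.0134
finger_force: 59.8
```

```bash
python3 st.py
```

```text
t 14.8 tcp [ 0.5844 -0.2733  0.1525] yaw 0.1807 F tool [ 0.39 -1.31 -4.4 ] M tool [ 0.494 -0.073 -0.039] j7 -0.37
```

Emit:
{"fn": "servo_tool", "kwargs": {
  "targets": [
    [[0,0,0],[0,0,0.06],0],
    [[0,0,0],[0,0,0.06],0],
    [[0,0,0],[0,0,0.06],0],
    [[0,0,0],[0,0,0.06],0],
    [[0,0,0],[0,0,0],0]
  ]
}}

```text
t: 15.3
tcp_pos: [0.5844, -0.2732, 0.1525]
eef_rot: [-0.001, 1.0, -0.03, -0.0]
contact_force: [-0.5, 2.5, 4.3]
gripper_width: 0.0132
finger_force: 59.8
```

```bash
python3 st.py
```

```text
t 15.3 tcp [ 0.5844 -0.2732  0.1525] yaw -0.0593 F tool [-0.62 -2.48 -4.34] M tool [ 0.519 -0.191 -0.051] j7 -0.58
```

Emit:
{"fn": "servo_tool", "kwargs": {
  "targets": [
    [[0,-0.0004,0],[0,0,0],0],
    [[0,-0.0004,0],[0,0,0.04],0],
    [[0,0,0],[0,0,0.04],0],
    [[0,0,0],[0,0,0],0],
    [[0,0,0],[0,0,0],0]
  ]
}}

```text
t: 15.8
tcp_pos: [0.5845, -0.273, 0.1527]
eef_rot: [-0.0, 0.998, -0.068, -0.0]
contact_force: [-1.9, 1.2, 3.7]
gripper_width: 0.0129
finger_force: 59.8
```

```bash
python3 st.py
```

```text
t 15.8 tcp [ 0.5845 -0.273   0.1527] yaw -0.1369 F tool [-2.01 -0.92 -3.67] M tool [ 0.133 -0.34  -0.053] j7 -0.64
```

Emit:
{"fn": "servo_tool", "kwargs": {
  "targets": [
    [[0,0,0],[0,0,0.04],0],
    [[0,0,0],[0,0,0.04],0],
    [[0,0,0],[0,0,0],0],
    [[0,0,0],[0,0,0],0]
  ]
}}

```text
t: 16.2
tcp_pos: [0.5845, -0.2729, 0.1527]
eef_rot: [-0.0, 0.994, -0.108, -0.0]
contact_force: [-2.1, 1.2, 5.1]
gripper_width: 0.0131
finger_force: 59.8
```

```bash
python3 st.py
```

```text
t 16.2 tcp [ 0.5845 -0.2729  0.1527] yaw -0.2167 F tool [-2.34 -0.68 -5.07] M tool [ 0.182 -0.475 -0.004] j7 -0.71
```

Emit:
{"fn": "servo_tool", "kwargs": {
  "targets": [
    [[-0.0005,-0.0002,0],[0,0,0.04],0],
    [[0,0,0],[0,0,0.04],0],
    [[0,0,0],[0,0,0],0],
    [[0,0,0],[0,0,0],0]
  ]
}}

```text
t: 16.6
tcp_pos: [0.5844, -0.2727, 0.1529]
eef_rot: [0.0, 0.989, -0.148, 0.0]
contact_force: [-0.7, 0.5, 4.5]
gripper_width: 0.0131
finger_force: 59.8
```

```bash
python3 st.py
```

```text
t 16.6 tcp [ 0.5844 -0.2727  0.1529] yaw -0.2963 F tool [-0.82 -0.26 -4.47] M tool [ 0.133 -0.14  -0.014] j7 -0.78
```

Emit:
{"fn": "servo_tool", "kwargs": {
  "targets": [
    [[0,0,0],[0,0,0.04],0],
    [[0,0,0],[0,0,0.04],0],
    [[0,0,0],[0,0,0],0],
    [[0,0,0],[0,0,0],0]
  ]
}}

```text
t: 17.0
tcp_pos: [0.5844, -0.2727, 0.1528]
eef_rot: [0.0, 0.982, -0.187, 0.0]
contact_force: [-0.7, 1.0, 4.9]
gripper_width: 0.0132
finger_force: 59.8
```

```bash
python3 st.py
```

```text
t 17.0 tcp [ 0.5844 -0.2727  0.1528] yaw -0.3764 F tool [-0.97 -0.69 -4.89] M tool [ 0.11  -0.058 -0.08 ] j7 -0.85
```

Emit:
{"fn": "servo_tool", "kwargs": {
  "targets": [
    [[0,0,0],[0,0,0.04],0],
    [[0,0,0],[0,0,0.03],0],
    [[0,0,0],[0,0,0],0],
    [[0,0,0],[0,0,0],0]
  ]
}}

```text
t: 17.4
tcp_pos: [0.5844, -0.2727, 0.1528]
eef_rot: [-0.0, 0.975, -0.222, 0.0]
contact_force: [0.0, 0.0, 5.9]
gripper_width: 0.0128
finger_force: 59.8
```

```bash
python3 st.py
```

```text
t 17.4 tcp [ 0.5844 -0.2727  0.1528] yaw -0.4471 F tool [-0.   -0.05 -5.9 ] M tool [ 0.241  0.005 -0.04 ] j7 -0.92
```

Emit:
{"fn": "servo_tool", "kwargs": {
  "targets": [
    [[0,0,0],[0,0,0.04],0],
    [[0,0,0],[0,0,0.03],0],
    [[0,0,0],[0,0,0],0],
    [[0,0,0],[0,0,0],0]
  ]
}}

```text
t: 17.8
tcp_pos: [0.5844, -0.2726, 0.1528]
eef_rot: [-0.0, 0.967, -0.256, 0.0]
contact_force: [0.7, 0.5, 4.9]
gripper_width: 0.0131
finger_force: 59.8
```

```bash
python3 st.py
```

```text
t 17.8 tcp [ 0.5844 -0.2726  0.1528] yaw -0.5172 F tool [ 0.33 -0.79 -4.9 ] M tool [ 0.335  0.053 -0.054] j7 -0.98
```

Emit:
{"fn": "servo_tool", "kwargs": {
  "targets": [
    [[0,0,0],[0,0,0.04],0],
    [[0,0,0],[0,0,0.03],0],
    [[0,0,0],[0,0,0],0],
    [[0,0,0],[0,0,0],0]
  ]
}}

```text
t: 18.2
tcp_pos: [0.5844, -0.2726, 0.1528]
eef_rot: [-0.0, 0.957, -0.289, 0.0]
contact_force: [1.9, 1.4, 4.8]
gripper_width: 0.0132
finger_force: 59.8
```

```bash
python3 st.py
```

```text
t 18.2 tcp [ 0.5844 -0.2726  0.1528] yaw -0.5872 F tool [ 0.87 -2.2  -4.77] M tool [ 0.478  0.121 -0.045] j7 -1.05
```

Emit:
{"fn": "servo_tool", "kwargs": {
  "targets": [
    [[0,-0.0002,0],[0,0,0.04],0],
    [[0,0,0],[0,0,0.02],0],
    [[0,0,0],[0,0,0],0],
    [[0,0,0],[0,0,0],0]
  ]
}}

```text
t: 18.6
tcp_pos: [0.5844, -0.2725, 0.1528]
eef_rot: [-0.0, 0.948, -0.318, 0.0]
contact_force: [1.2, 1.0, 4.6]
gripper_width: 0.0136
finger_force: 59.9
```

```bash
python3 st.py
```

```text
t 18.6 tcp [ 0.5844 -0.2725  0.1528] yaw -0.6475 F tool [ 0.34 -1.54 -4.63] M tool [ 0.38   0.111 -0.114] j7 -1.1
```

```bash
python3 st.py
```

```text
t 18.6 tcp [ 0.5844 -0.2725  0.1528] yaw -0.6475 F tool [ 0.34 -1.54 -4.63] M tool [ 0.38   0.111 -0.114] j7 -1.1
```

Emit:
{"fn": "servo_tool", "kwargs": {
  "targets": [
    [[0,-0.0002,0],[0,0,0.03],0],
    [[0,0,0],[0,0,0],0],
    [[0,0,0],[0,0,0],0]
  ]
}}

```text
t: 18.9
tcp_pos: [0.5845, -0.2724, 0.1528]
eef_rot: [0.0, 0.943, -0.333, 0.0]
contact_force: [0.7, 1.2, 5.3]
gripper_width: 0.0131
finger_force: 59.9
```

```bash
python3 st.py
```

```text
t 18.9 tcp [ 0.5845 -0.2724  0.1528] yaw -0.6792 F tool [-0.2  -1.37 -5.31] M tool [ 0.352  0.038 -0.171] j7 -1.13
```

Emit:
{"fn": "servo_tool", "kwargs": {
  "targets": [
    [[0,0,0],[0,0,0],0]
  ]
}}

```text
t: 19.0
tcp_pos: [0.5845, -0.2724, 0.1528]
eef_rot: [0.0, 0.943, -0.333, 0.0]
contact_force: [1.3, -0.1, 5.5]
gripper_width: 0.0132
finger_force: 59.9
```

```bash
python3 st.py
```

```text
t 19.0 tcp [ 0.5845 -0.2724  0.1528] yaw -0.6792 F tool [ 1.13 -0.72 -5.45] M tool [ 0.301  0.127 -0.167] j7 -1.13
```

Emit:
{"fn": "servo_tool", "kwargs": {
  "targets": [
    [[0,0,-0.001],[0,0,-0.01],0],
    [[0,0,-0.001],[0,0,0],0],
    [[0,0,-0.001],[0,0,0],0],
    [[0,0,-0.001],[0,0,0],0],
    [[0,0,0],[0,0,0],0]
  ]
}}

```text
t: 19.5
tcp_pos: [0.5845, -0.2724, 0.157]
eef_rot: [-0.0, 0.945, -0.328, 0.0]
contact_force: [1.7, 0.3, 4.9]
gripper_width: 0.0131
finger_force: 59.7
```

```bash
python3 st.py
```

```text
t 19.5 tcp [ 0.5845 -0.2724  0.157 ] yaw -0.6684 F tool [ 1.17 -1.26 -4.94] M tool [ 0.315  0.161 -0.142] j7 -1.13
```

Emit:
{"fn": "servo_tool", "kwargs": {
  "targets": [
    [[0,0,-0.001],[0,0,0],0],
    [[0,0,-0.001],[0,0,0],0],
    [[0,0,0],[0,0,0],0],
    [[0,0,0],[0,0,0],0]
  ]
}}

```text
t: 19.9
tcp_pos: [0.5845, -0.2724, 0.1589]
eef_rot: [-0.0, 0.945, -0.328, 0.0]
contact_force: [1.1, 0.2, 2.8]
gripper_width: 0.0134
finger_force: 59.6
```

```bash
python3 st.py
```

```text
t 19.9 tcp [ 0.5845 -0.2724  0.1589] yaw -0.6683 F tool [ 0.8  -0.83 -2.76] M tool [ 0.267  0.242 -0.157] j7 -1.13
```

Emit:
{"fn": "servo_tool", "kwargs": {
  "targets": [
    [[0,0,-0.0005],[0,0,0],0],
    [[0,0,0],[0,0,-0.02],0],
    [[0,0,0],[0,0,-0.02],0],
    [[0,0,0],[0,0,0],0],
    [[0,0,0],[0,0,0],0]
  ]
}}

```text
t: 20.4
tcp_pos: [0.5844, -0.2724, 0.1592]
eef_rot: [-0.0, 0.951, -0.309, -0.0]
contact_force: [2.0, -1.2, 0.3]
gripper_width: 0.0134
finger_force: 59.2
```

```bash
python3 st.py
```

```text
t 20.4 tcp [ 0.5844 -0.2724  0.1592] yaw -0.6285 F tool [ 2.35 -0.25 -0.33] M tool [ 0.013  0.391 -0.084] j7 -1.1
```

Emit:
{"fn": "servo_tool", "kwargs": {
  "targets": [
    [[0,0,-0.0005],[0,0,-0.02],0],
    [[0,0,0],[0,0,-0.02],0],
    [[0,0,0],[0,0,-0.02],0],
    [[0,0,0],[0,0,0],0],
    [[0,0,0],[0,0,0],0]
  ]
}}

```text
t: 20.9
tcp_pos: [0.5843, -0.2723, 0.1596]
eef_rot: [-0.0, 0.96, -0.28, -0.0]
contact_force: [1.6, -1.2, -3.0]
gripper_width: 0.0133
finger_force: 58.7
```

```bash
python3 st.py
```

```text
t 20.9 tcp [ 0.5843 -0.2723  0.1596] yaw -0.5685 F tool [2.05 0.15 3.03] M tool [-0.2    0.538 -0.05 ] j7 -1.05
```

Emit:
{"fn": "servo_tool", "kwargs": {
  "targets": [
    [[0,0,-0.001],[0,0,-0.02],0],
    [[0,0,0],[0,0,-0.02],0],
    [[0,0,0],[0,0,0],0],
    [[0,0,0],[0,0,0],0]
  ]
}}

```text
t: 21.3
tcp_pos: [0.5841, -0.2723, 0.1607]
eef_rot: [-0.0, 0.965, -0.261, -0.0]
contact_force: [-0.2, -1.2, -3.8]
gripper_width: 0.0131
finger_force: 58.5
```

```bash
python3 st.py
```

```text
t 21.3 tcp [ 0.5841 -0.2723  0.1607] yaw -0.5286 F tool [0.43 1.09 3.84] M tool [-0.442 -0.001 -0.057] j7 -1.01
```

Emit:
{"fn": "servo_tool", "kwargs": {
  "targets": [
    [[0,0.0002,-0.001],[0,0,0],0],
    [[0,0,-0.002],[0,0,0],0],
    [[0,0,-0.002],[0,0,0],0],
    [[0,0,-0.002],[0,0,0],0],
    [[0,0,-0.002],[0,0,0],0]
  ]
}}

```text
t: 21.8
tcp_pos: [0.5847, -0.2725, 0.1703]
eef_rot: [-0.0, 0.965, -0.261, 0.0]
contact_force: [0.4, -0.2, -2.9]
gripper_width: 0.0137
finger_force: 58.9
```

Emit:
{"fn": "servo_tool", "kwargs": {
  "targets": [
    [[0,0,-0.01],[0,0,0],0],
    [[0,0,-0.02],[0,0,0],0],
    [[0,0,-0.02],[0,0,0],0],
    [[0,0,0],[0,0,0],0],
    [[0,0,0],[0,0,0],0]
  ]
}}

```text
t: 22.3
tcp_pos: [0.5848, -0.2728, 0.2211]
eef_rot: [-0.0, 0.965, -0.261, 0.001]
contact_force: [-0.5, 0.4, -2.5]
gripper_width: 0.0133
finger_force: 59.0
```

```bash
python3 st.py; python3 - <<'E'
from slot import *
p=cap("wrist");s=ctrl.sense();R=Ro.from_quat(np.roll(s["eef_rot"],-1)).as_matrix();T=s["tcp_pos"]
o=proj(p,(.5843,-.272,.113))
b=cv2.resize(cv2.getRectSubPix(p["color"],(90,65),tuple(map(float,o))),None,fx=8,fy=8,interpolation=cv2.INTER_CUBIC)
cv2.imwrite("pics/after.png",b);print(o)
E
```

```text
t 22.3 tcp [ 0.5848 -0.2728  0.2211] yaw -0.5281 F tool [-0.65 -0.11  2.48] M tool [-0.03  -0.008  0.023] j7 -1.08
[319.13339482 194.59986086]
```

View pics/after.png

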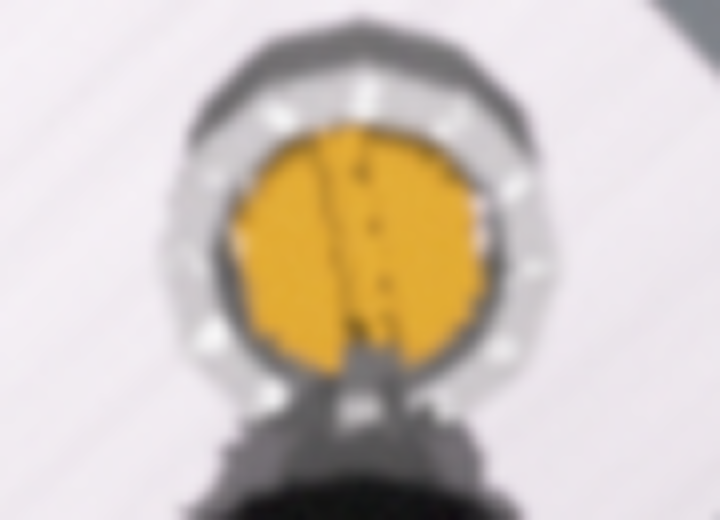

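The head now sits down in the collar with its slot turned and staying put, running from (320,130) to (375,380) in the crop, so it is in its catch. I return the key by reversing the yaw and then travelling back.

Emit:
{"fn": "servo_tool", "kwargs": {
  "targets": [
    [[0,0,-0.005],[0,0,-0.14],0],
    [[0,0,0],[0,0,-0.14],0],
    [[0,0,0],[0,0,-0.14],0],
    [[0,0,0],[0,0,-0.14],0],
    [[0,0,0],[0,0,-0.14],0]
  ]
}}

```text
t: 22.85
tcp_pos: [0.584, -0.2721, 0.224]
eef_rot: [-0.0, 0.996, 0.089, -0.001]
contact_force: [0.5, 0.0, -1.9]
gripper_width: 0.0131
finger_force: 58.9
```

Emit:
{"fn": "servo_tool", "kwargs": {
  "targets": [
    [[0,0,0],[0,0,-0.14],0],
    [[0,0,0],[0,0,-0.14],0],
    [[0,0,0],[0,0,-0.14],0],
    [[0,0,0],[0,0,-0.14],0],
    [[0,0,0],[0,0,-0.14],0]
  ]
}}

```text
t: 23.35
tcp_pos: [0.584, -0.2721, 0.224]
eef_rot: [-0.001, 0.905, 0.425, -0.0]
contact_force: [-0.4, -0.5, -2.3]
gripper_width: 0.0134
finger_force: 58.9
```

Emit:
{"fn": "servo_tool", "kwargs": {
  "targets": [
    [[0,0,0],[0,0,-0.14],0],
    [[0,0,0],[0,0,-0.14],0],
    [[0,0,0],[0,0,-0.14],0],
    [[0,0,0],[0,0,-0.14],0],
    [[0,0,0],[0,0,-0.14],0]
  ]
}}

```text
t: 23.85
tcp_pos: [0.5839, -0.2722, 0.224]
eef_rot: [-0.001, 0.705, 0.709, -0.0]
contact_force: [-0.7, -0.2, -1.4]
gripper_width: 0.0133
finger_force: 58.9
```

Emit:
{"fn": "servo_tool", "kwargs": {
  "targets": [
    [[0,0,0],[0,0,-0.14],0],
    [[0,0,0],[0,0,-0.14],0],
    [[0,0,0],[0,0,-0.14],0],
    [[0,0,0],[0,0,-0.14],0],
    [[0,0,0],[0,0,-0.14],0]
  ]
}}

```text
t: 24.35
tcp_pos: [0.5839, -0.2722, 0.2239]
eef_rot: [-0.001, 0.419, 0.908, -0.0]
contact_force: [0.3, -0.0, -0.8]
gripper_width: 0.0136
finger_force: 58.9
```

Emit:
{"fn": "servo_tool", "kwargs": {
  "targets": [
    [[0,0,0],[0,0,-0.13],0],
    [[0,0,0],[0,0,-0.134],0],
    [[0,0,0],[0,0,0],0]
  ]
}}

```text
t: 24.65
tcp_pos: [0.5839, -0.2724, 0.2241]
eef_rot: [-0.001, 0.297, 0.955, 0.0]
contact_force: [-0.3, -0.7, -1.1]
gripper_width: 0.0135
finger_force: 58.9
```

```bash
python3 st.py; python3 - <<'E'
from h import *
s=ctrl.sense();R=Ro.from_quat(np.roll(s["eef_rot"],-1)).as_matrix();print(R.T@(np.array([.4323,.2297,.2262])-s["tcp_pos"]))
E
```

```text
t 24.65 tcp [ 0.5839 -0.2724  0.2241] yaw 2.5376 F tool [-0.17 -0.75  1.07] M tool [-0.06   0.014  0.035] j7 1.53
[ 0.40993925  0.32716942 -0.00154473]
```

Travel back in 12 rows of (0.0342, 0.0273).

Emit:
{"fn": "servo_tool", "kwargs": {
  "targets": [
    [[0.0342,0.0273,0],[0,0,0],0],
    [[0.0342,0.0273,0],[0,0,0],0],
    [[0.0342,0.0273,0],[0,0,0],0],
    [[0.0342,0.0273,0],[0,0,0],0],
    [[0.0342,0.0273,0],[0,0,0],0]
  ]
}}

```text
t: 25.15
tcp_pos: [0.5205, -0.0613, 0.2244]
eef_rot: [-0.0, 0.301, 0.954, 0.0]
contact_force: [0.2, 0.5, -0.8]
gripper_width: 0.0134
finger_force: 59.0
```

Emit:
{"fn": "servo_tool", "kwargs": {
  "targets": [
    [[0.0342,0.0273,0],[0,0,0],0],
    [[0.0342,0.0273,0],[0,0,0],0],
    [[0.0342,0.0273,0],[0,0,0],0],
    [[0.0342,0.0273,0],[0,0,0],0],
    [[0.0342,0.0273,0],[0,0,0],0]
  ]
}}

```text
t: 25.65
tcp_pos: [0.4577, 0.1481, 0.2246]
eef_rot: [-0.0, 0.301, 0.954, -0.0]
contact_force: [0.9, 0.5, -1.7]
gripper_width: 0.0131
finger_force: 59.0
```

Emit:
{"fn": "servo_tool", "kwargs": {
  "targets": [
    [[0.0342,0.0273,0],[0,0,0],0],
    [[0.0342,0.0273,0],[0,0,0],0],
    [[0,0,0],[0,0,0],0],
    [[0,0,0],[0,0,0],0],
    [[0,0,0],[0,0,0],0]
  ]
}}

```text
t: 26.15
tcp_pos: [0.4338, 0.2292, 0.2246]
eef_rot: [-0.0, 0.3, 0.954, -0.0]
contact_force: [-0.3, -0.6, -1.0]
gripper_width: 0.0131
finger_force: 58.9
```

```bash
python3 st.py; python3 - <<'E'
from h import *
p=cap("wrist");s=ctrl.sense();R=Ro.from_quat(np.roll(s["eef_rot"],-1)).as_matrix();T=s["tcp_pos"];print("to go",R.T@(np.array([.4321,.2297,.0592])-T))
# hole as dark blob inside white stand top
im=p["color"];g=im.min(2);o=proj(p,(.4323,.2300,.05));print("expected hole px",o)
x,y=(o-45).astype(int);b=cv2.resize(im[y:y+90,x:x+90],None,fx=6,fy=6,interpolation=2)
w=((b.min(2)>190)*255).astype(np.uint8);n,l,st,ce=cv2.connectedComponentsWithStats(w);k=1+np.argmax(st[1:,4]);print(st[k]/6+[x,y,0,0,0])
m=((l==k)*255).astype(np.uint8);c=max(cv2.findContours(m,0,1)[0],key=cv2.contourArea);q=cv2.approxPolyDP(cv2.convexHull(c),12,True)[:,0]
print([tuple(np.round(at(p,*((a+.5)/6-.5+[x,y]),.05)[:2],4)) for a in q])
cv2.imwrite("pics/st.png",b)
E
```

```text
t 26.15 tcp [0.4338 0.2292 0.2246] yaw 2.5322 F tool [-0.09 -0.68  0.98] M tool [-0.011  0.016 -0.001] j7 0.44
to go [ 0.0019716  -0.00037651  0.16543534]
expected hole px [318.75575271 174.65579204]
[  276.5          131.33333333    84.33333333    81.83333333
 24002.16666667]
[(np.float64(0.406), np.float64(0.2738)), (np.float64(0.4739), np.float64(0.2556)), (np.float64(0.4553), np.float64(0.1879)), (np.float64(0.388), np.float64(0.2064))]
```

Emit:
{"fn": "servo_tool", "kwargs": {
  "targets": [
    [[0.0023,0,0.03],[0,0,0],0],
    [[0,0,0.04],[0,0,0],0],
    [[0,0,0.035],[0,0,0],0],
    [[0,0,0.005],[0,0,0],0],
    [[0,0,0],[0,0,0],0]
  ]
}}

```text
t: 26.7
tcp_pos: [0.4318, 0.2305, 0.1146]
eef_rot: [-0.0, 0.3, 0.954, -0.001]
contact_force: [-0.3, -0.6, -1.0]
gripper_width: 0.0136
finger_force: 58.8
```

Emit:
{"fn": "servo_tool", "kwargs": {
  "targets": [
    [[0,0,0.004],[0,0,0],0],
    [[0,0,0.004],[0,0,0],0],
    [[0,0,0.004],[0,0,0],0],
    [[0,0,0],[0,0,0],0],
    [[0,0,0],[0,0,0],0]
  ]
}}

```text
t: 27.2
tcp_pos: [0.4318, 0.2319, 0.103]
eef_rot: [0.0, 0.298, 0.954, 0.0]
contact_force: [0.1, -0.2, -1.3]
gripper_width: 0.0131
finger_force: 58.8
```

```bash
python3 st.py
```

```text
t 27.2 tcp [0.4318 0.2319 0.103 ] yaw 2.5358 F tool [-0.16 -0.08  1.25] M tool [0.024 0.007 0.032] j7 0.5
```

No contact with the tip 2 mm inside the hole. I continue down.

Emit:
{"fn": "servo_tool", "kwargs": {
  "targets": [
    [[0,0,0.005],[0,0,0],0],
    [[0,0,0.005],[0,0,0],0],
    [[0,0,0],[0,0,0],0]
  ]
}}

```text
t: 27.5
tcp_pos: [0.4312, 0.2315, 0.092]
eef_rot: [-0.0, 0.298, 0.954, -0.001]
contact_force: [0.3, -0.5, -2.3]
gripper_width: 0.0131
finger_force: 58.8
```

Emit:
{"fn": "servo_tool", "kwargs": {
  "targets": [
    [[0,0,0.008],[0,0,0],0],
    [[0,0,0.008],[0,0,0],0],
    [[0,0,0.008],[0,0,0],0],
    [[0,0,0.004],[0,0,0],0],
    [[0,0,0],[0,0,0],0]
  ]
}}

```text
t: 28.0
tcp_pos: [0.4313, 0.2315, 0.064]
eef_rot: [-0.0, 0.298, 0.954, -0.001]
contact_force: [-0.9, -0.6, -1.7]
gripper_width: 0.013
finger_force: 58.9
```

```bash
python3 st.py
```

```text
t 28.0 tcp [0.4313 0.2315 0.064 ] yaw 2.5356 F tool [ 0.39 -1.04  1.72] M tool [-0.059 -0.051 -0.015] j7 0.52
```

Emit:
{"fn": "servo_tool", "kwargs": {
  "targets": [
    [[0,0,0.002],[0,0,0],0],
    [[0,0,0.0015],[0,0,0],0],
    [[0,0,0.001],[0,0,0],0],
    [[0,0,0],[0,0,0],0],
    [[0,0,0],[0,0,0],0]
  ]
}}

```text
t: 28.5
tcp_pos: [0.4318, 0.2319, 0.0604]
eef_rot: [0.0, 0.298, 0.954, 0.0]
contact_force: [1.0, 0.5, -1.5]
gripper_width: 0.0132
finger_force: 58.9
```

Emit:
{"fn": "servo_tool", "kwargs": {
  "targets": [
    [[0,0,0.001],[0,0,0],0],
    [[0,0,0],[0,0,0],0],
    [[0,0,0],[0,0,0],0.3],
    [[0,0,0],[0,0,0],0.6],
    [[0,0,0],[0,0,0],1]
  ]
}}

```text
t: 29.0
tcp_pos: [0.4318, 0.2319, 0.0594]
eef_rot: [0.0, 0.298, 0.954, 0.0]
contact_force: [-0.2, -0.1, 0.5]
gripper_width: 0.0538
finger_force: 0.0
```

Emit:
{"fn": "servo_tool", "kwargs": {
  "targets": [
    [[0,0,0],[0,0,0],1],
    [[0,0,0],[0,0,0],1],
    [[0,0,0],[0,0,0],1],
    [[0,0,0],[0,0,0],1],
    [[0,0,0],[0,0,0],1]
  ]
}}

```text
t: 29.5
tcp_pos: [0.4317, 0.2318, 0.0593]
eef_rot: [-0.0, 0.298, 0.954, 0.0]
contact_force: [-0.5, 0.5, -1.3]
gripper_width: 0.0854
finger_force: 0.0
```

Emit:
{"fn": "servo_tool", "kwargs": {
  "targets": [
    [[0,0,-0.01],[0,0,0],1],
    [[0,0,-0.03],[0,0,0],1],
    [[0,0,-0.04],[0,0,0],1],
    [[0,0,-0.04],[0,0,0],1],
    [[0,0,-0.04],[0,0,0],1]
  ]
}}

```text
t: 30.0
tcp_pos: [0.4315, 0.2314, 0.2217]
eef_rot: [0.0, 0.298, 0.954, 0.0]
contact_force: [0.7, 0.5, 0.9]
gripper_width: 0.0854
finger_force: 0.0
```

Emit:
{"fn": "servo_tool", "kwargs": {
  "targets": [
    [[0,0,0],[0,0,0],1],
    [[0,0,0],[0,0,0],1]
  ]
}}

```text
t: 30.2
tcp_pos: [0.4321, 0.2321, 0.2206]
eef_rot: [0.001, 0.298, 0.954, 0.001]
contact_force: [0.3, -0.1, -0.9]
gripper_width: 0.0855
finger_force: 0.0
```

```bash
python3 - <<'E'
from fitkey import *
p=cap("wrist");c=proj(p,(.432,.2305,.07)).astype(int)
b,big=fit(p,c-40,80,.004,(.432,.230),(2.4,2.6),S=6);print("key",b.x,b.fun)
q=cap("top")
for pp,n in((p,"wrist"),(q,"top")):
  for r in ctrl.trace(pp,"key")[:1]:print(n,r["p"],r["extent"])
def slotpix(u,v):
    im=cv2.resize(cv2.getRectSubPix(q["color"],(20,20),(u,v)),None,fx=6,fy=6,interpolation=2)
    br=cv2.inRange(cv2.cvtColor(im,cv2.COLOR_BGR2HSV),(12,90,60),(35,255,255));y,x=np.nonzero(br)
    g=im.max(2).astype(float);w=np.clip(np.percentile(g[br>0],60)-g,0,None)*(cv2.erode(br,np.ones((9,9)))>0)
    yy,xx=np.nonzero(w);C=np.cov(np.c_[xx,yy].T,aweights=w[yy,xx]);d=np.linalg.eigh(C)[1][:,1];return np.degrees(np.arctan2(d[1],d[0]))
print("slot image angles A,B",slotpix(351.3,190.9),slotpix(400.9,181.7))
E
```

```text
key [0.42965798 0.23400938 2.49870646] 0.17719257955038403
wrist 0.58 [316.0, 180.2, 29.3, 45.5]
top 0.61 [402.9, 182.4, 13.9, 18.8]
slot image angles A,B 161.49929832535688 108.41149343035663
```

```bash
python3 -c "
from bench import ctrl
print(ctrl.close_job())"
```

```text
the job is handed in; nothing more can be done
None
```

The open stud is turned clockwise about 1.3 rad to its stop and stayed turned in its catch, the key is back upright in its stand, and the job was handed in at about 30 s; the twist peaked near 0.17 N m while pressing about 6 N, close to the damage limit, and I did not inspect the key's final seating by eye.

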